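Free the jammed pillar and stand it on the surface plate

ROBOT

A 6-joint arm with a two-finger parallel gripper is mounted at the origin on the work surface. World frame = base frame: x ahead of the robot, y to its left, z up, the work surface at z = 0. Lengths are in m, angles in rad, forces in N, time in s.
With the tool pointing down it reaches from about 0.375 to 0.9 m from the base axis. Payload 3.1 kg.
Tool frame: the origin (TCP) lies on the centre line of the jaws, within the pads' length; the fingertips stand 8 mm ahead of it and the grasp point (between the pads) lies 11 mm behind it; z points along the fingers, y is the line along which they close (so a half turn about z gives the same grasp; the last joint's range is limited). The gripper opens to 87 mm and grips with 3 to 60 N. Pads are 19 mm wide; open, the fingers measure 117 mm over their backs; the gripper's body (75 mm by 190 mm) begins 51 mm behind the grasp point.
Start: joints at [1.141, 0.527, 1.433, -0, 1.181, -0.178], TCP at [0.156, 0.605, 0.196] pointing down, gripper open.
Joint ranges: [-3.08, 3.08], [-0.75, 2.2], [0.22, 2.44], [-1.43, 4.57], [0, 2.65], [-2.85, 2.85]. Speed limits (rad/s): [2.79, 2.79, 3.14, 3.14, 3.14, 3.14].

INTERFACE

Orientations are given as a unit quaternion [x, y, z, w].
In Python, from rig import robot gives the robot as it stands. The module is installed in compiled form; this text tells all that it offers.
- The arm moves only by the tool send_rows, never from a script. Its argument "increments" is one flat list of numbers, 7 for each row, row after row: the turn, a rotation vector about the world's x, y, z in rad, then the shift along the world's x, y, z in cm, then the opening, from 0 (shut) to 1 (fully open). A call has 1 to 20 rows; each row shifts and turns the commanded pose from where the row before left it; what a row does not reach is not made up. A row lasts 1/12 s, in which the tool goes at most 41.7 mm and 7.16 degrees, less where a joint would pass 70% of its speed; a pose out of reach is approached as far as the arm can. A call is refused whole if a number of a shift passes 4.17 or a number of a turn 0.125, either way. A call with a gripper value outside its range is refused whole. The fingers move at their own pace and stop on an object; "newtons" is the grip in N (left out, the last holds). Time passes only in rows, so rows that do not move let the fingers close. It gives the time, the measured TCP pose, the force, the opening and the grip force at its end, in the units of the state.
- robot.get_obs(): the state, without advancing time (a new reading comes with each control period).
- robot.camera(name): name is "side" or "top" or "wrist"; returns a dict with "image" (420x560x3 uint8, red, green, blue), "range_z" (420x560 float32, m along the optical axis (not along the pixel's ray), 0 where there is no reading), "fx", "fy", "cx", "cy" (pixels), "R" (3x3) and "t" (3): a world point X has camera coordinates R X + t. Camera axes: x right, y down, z forward; pixel columns grow to the right and rows downward; lengths in m; the calibration is good to about 2 mm. The wrist camera is an equidistant fisheye: a pixel r from the principal point sees the ray r / f radians off the axis. A picture is of the moment at which its call begins.
- robot.hand_in(): hands the job in; it is judged then, once.
The state is a dict: "time": time; "q": joint angles; "joint_velocities": joint speeds; "joint_torque": joint torques, N m; "position": TCP position; "tool_rot": TCP orientation; "ft_force": force on the tool from outside, world axes, zero at the start; "moment": the same for the moment, N m; "grip_width": finger opening in m; "grip_force": force on a finger pad.
Only numpy, scipy, OpenCV 4.12 (cv2) and the standard library are available. Lean on these libraries where they do the work, as an engineer would, in place of code of your own. Each camera call takes 0.05 s, during which the arm holds its last target. There are 200 camera calls.

TASK

A flanged pillar has jammed, leaning, in a corner of the grey parts tray. Work it free, lift it out and set it down gently, without dropping it, upright on its flange in the middle of the dark cast-iron surface plate, ready for marking out, and let go. Leave the small V-block on the plate where it is.

Things in the scene. Friction and masses are not known exactly. Their poses are not given: they have to be found in the camera images.
- pillar_center (a point): Jammed pillar, aluminium, 0.3 kg: post 26 mm dia. on a flange 56 mm dia. x 12 mm, 160 mm long in all. Point: mid-length on the axis; z runs from the flange (underside at -80 mm) to the free end (+80 mm). It leans 35 deg over the tray's corner at the tray's -x -y, the post against both rims; its upper 90 mm stand free. It comes out straight up; pulled along its axis the flange catches.
- tray: Sheet-steel parts tray, grey, fixed: 240 (x) by 200 (y) by 55 mm high, walls and floor 4 mm. Origin: centre of its underside. A bar 10 mm high and 70 mm long is welded to the floor across the corner where the pillar's foot is. Other parts in it (a short flanged bush, a collar, a square bar) are lower than the rim.
- plate_mid (a point): Middle of the top face of the surface plate: dark cast iron, 150 mm (x) by 170 mm (y), 30 mm thick, fixed on the bench. z is up; the point is 30 mm above the bench. The pale wooden board with the blue hand knobs is not it.
- vblock_center (a point): Steel V-block, 36 x 36 x 32 mm, standing loose near a corner of the surface plate, about 78 mm from the plate's middle. Point: its middle, 16 mm above the plate.
Things that resemble listed ones, but are neither listed nor needed, are in the scene too. Of the things like the part that bears pillar_center, leave any that is brown; of the rest the larger one is meant.

How it is judged:
By the outcome, as a careful person would: the job done as asked, in the order asked, and still so for the second after the job is handed in, with the robot touching nothing.
It also fails if it takes over 35 s, if anything falls off the work surface, if the arm or the gripper's body presses on something with over 40 N, if the wrist force passes 120 N, or if a joint passes its speed limit or range.

## Working session

There is one attempt and no reset: what is moved stays moved. The work goes in short steps, Python scripts to look and compute and a tool call to move; the robot and the scene stay as the last step left them, time stands still between calls to the robot, and variables do not carry over. Pictures are saved under pics/ and viewed, at most 10 in all, crops included, and the job is handed in when it is done.

Besides the shell and the picture viewer there is one more tool, called after "Emit:" by a JSON object that holds its "api" and its "payload". send_rows: Moves the arm, as the interface text tells. Its arguments: {"type":"object","properties":{"increments":{"type":"array"},"newtons":{"type":"number"}},"required":["increments"]}

```bash
mkdir -p pics; cat > h.py <<'E'
import numpy as np, cv2
from rig import robot
def cam(n):
    c=robot.camera(n); np.savez(f'{n}.npz',**c); return c
def pts(c):
    z=c['range_z']; v,u=np.mgrid[:z.shape[0],:z.shape[1]]
    P=np.stack([(u-c['cx'])/c['fx']*z,(v-c['cy'])/c['fy']*z,z],-1)
    W=(P-c['t'])@c['R']; W[z==0]=np.nan; return W
E
python3 - <<'E'
from h import *
for n in('side','top'):
    c=cam(n); cv2.imwrite(f'pics/{n}0.png',c['image'][...,::-1])
    print(n,c['fx'],c['cx'],c['cy'],c['R'].round(3).tolist(),c['t'])
print({k:np.round(v,3) for k,v in robot.get_obs().items()})
E
```

```text
side 437.8996710409658 282.0223149143827 209.5256846719028 [[0.995, -0.099, -0.005], [-0.078, -0.756, -0.65], [0.06, 0.647, -0.76]] [-0.50139741  0.02598272  1.03815771]
top 432.46852972806465 281.8224335056776 213.56501765004205 [[-0.017, -1.0, -0.023], [-0.988, 0.021, -0.151], [0.151, 0.021, -0.988]] [-0.07461548  0.53997055  1.16118704]
{'time': np.float64(0.1), 'q': array([ 1.141,  0.528,  1.434, -0.   ,  1.181, -0.179]), 'joint_velocities': array([-0.   , -0.002, -0.002, -0.001, -0.   ,  0.001]), 'joint_torque': array([ -0.   , -44.099, -17.715,   0.063,   0.053,  -0.   ]), 'position': array([0.155, 0.605, 0.195]), 'tool_rot': array([ 0.126,  0.992, -0.001, -0.   ]), 'ft_force': array([-0.896,  0.128, -0.147]), 'moment': array([-0.025,  0.007,  0.006]), 'grip_force': np.float64(0.0), 'grip_width': np.float64(0.087)}
```

View pics/top0.png

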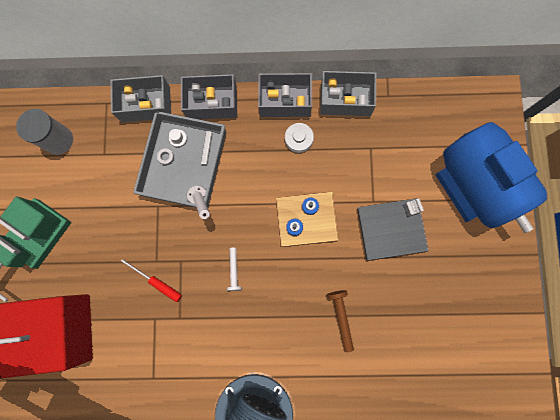

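View pics/side0.png

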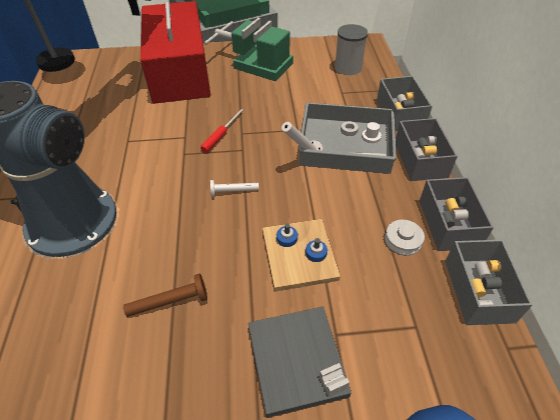

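Candidates (top image): the leaning pillar in the tray (203,205); the thin white flanged pin lying on the bench (234,270), which is smaller; the brown one (342,320), to be left; and the round disc (299,137). I choose the one leaning in the tray corner. The dark plate is at (392,230) with the V-block at (413,207). The wooden board at (307,220) is not the plate.

```bash
cat > m.py <<'E'
from h import *
D={n:dict(np.load(f'{n}.npz')) for n in('side','top')}
W={n:pts(D[n]) for n in D}
im=np.hstack([cv2.resize(D[n]['image'][y:y+100,x:x+110],None,fx=3.6,fy=3.6,interpolation=cv2.INTER_CUBIC) for n,y,x in(('side',90,270),('top',130,140))])
cv2.imwrite('pics/crop.png',im[...,::-1])
T=W['top']
# plate: region height ~.03
reg=T[190:270,350:435].reshape(-1,3); p=reg[abs(reg[:,2]-.03)<.006]
r=cv2.minAreaRect((p[:,:2]*1000).astype(np.float32)); print('plate',r,p[:,2].mean())
v=reg[(reg[:,2]>.055)&(reg[:,2]<.07)]; print('vb',v.mean(0),len(v))
reg=W['side'][300:415,240:355].reshape(-1,3); p=reg[abs(reg[:,2]-.03)<.006]
print('plate side',cv2.minAreaRect((p[:,:2]*1000).astype(np.float32)))
# tray rim
reg=T[100:215,125:235].reshape(-1,3); p=reg[abs(reg[:,2]-.055)<.005]
p=p[(p[:,1]>0.1)]
print('tray',cv2.minAreaRect((p[:,:2]*1000).astype(np.float32)),len(p))
# pillar: above rim
from scipy.optimize import least_squares
A=[]
for n,(a,b,c,d) in(('top',(170,225,180,220)),('side',(115,160,275,330))):
    reg=W[n][a:b,c:d].reshape(-1,3); q=reg[(reg[:,2]>.075)&(reg[:,2]<.3)]; A.append(q); print(n,len(q),q.min(0),q.max(0))
q=np.vstack(A); np.save('q.npy',q)
def f(x):
    d=np.array([x[2],x[3],1]);d/=np.linalg.norm(d); w=q-[x[0],x[1],.1]
    return np.linalg.norm(np.cross(w,d),axis=1)-.013
s=least_squares(f,[*q[:,:2].mean(0),-.5,-.5],loss='soft_l1',f_scale=.002); d=np.r_[s.x[2:],1];d/=np.linalg.norm(d)
print(s.x,d,np.degrees(np.arccos(d[2])),np.abs(s.fun).mean(), 'top proj',((q-[*s.x[:2],.1])@d).max())
E
python3 m.py
```

```text
plate ((491.87469482421875, -389.8834228515625), (149.99102783203125, 170.67892456054688), 7.491561412811279) 0.029991308436835694
vb [ 0.54797616 -0.44569607  0.06065501] 111
plate side ((492.61004638671875, -391.2715759277344), (150.37255859375, 171.3720703125), 7.328746795654297)
tray ((718.6566162109375, 229.45196533203125), (258.8656005859375, 313.0465087890625), 89.9924545288086) 858
top 207 [0.51527393 0.09980362 0.07512305] [0.58629032 0.14961809 0.15731916]
side 312 [0.5151972  0.09675973 0.07514764] [0.58637534 0.14325476 0.15781575]
[ 0.55542643  0.12869151 -0.61731693 -0.3730403 ] [-0.50067074 -0.30255182  0.81104328] 35.80201184500787 0.001840891522391425 top proj 0.06509698043795017
```

View pics/crop.png

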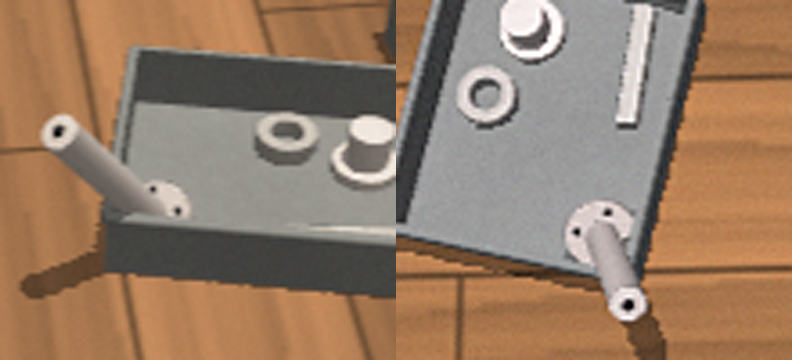

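The crop confirms the choice. It shows a light-grey pillar with its flange in the tray's near-right corner (side crop 160,200; free end at 60,132). The free end is at about (0.523, 0.109, 0.153), and it leans toward -x -y.

```bash
cat >> h.py <<'E'
from scipy.spatial.transform import Rotation as Ro
def delta(z,y,p,n):
    o=robot.get_obs(); z=np.array(z,float);z/=np.linalg.norm(z); y=np.array(y,float); y-=z*(y@z); y/=np.linalg.norm(y)
    Rt=Ro.from_matrix(np.c_[np.cross(y,z),y,z]); r=(Rt*Ro.from_quat(o['tool_rot']).inv()).as_rotvec()
    s=(np.array(p)-o['position'])*100
    print('turn',r.round(3),'cm',s.round(2),'per row',n,(r/n).round(4),(s/n).round(3))
E
cat > g.py <<'E'
from h import *
import sys
d=np.array([-.5007,-.3026,.811]); E=np.array([.5554,.1287,.1])+.0651*d
a=np.radians(18); u=-d[:2]/np.hypot(*d[:2]); z=np.r_[np.sin(a)*u,-np.cos(a)]; y=[u[1],-u[0],0]
G=E-.036*d
back=float(sys.argv[1]); p=G+z*(.011-back); print('tgt',p); delta(z,y,p,20)
E
python3 g.py .1
```

```text
tgt [0.51729175 0.10566913 0.20824413]
turn [ 0.395  0.056 -2.323] cm [ 36.19 -49.9    1.31] per row 20 [ 0.0197  0.0028 -0.1161] [ 1.809 -2.495  0.065]
```

```bash
python3 - <<'E'
from h import *
for n in('top','side'):
    W=pts(dict(np.load(n+'.npz'))).reshape(-1,3); W=W[~np.isnan(W[:,0])]
    for t in np.linspace(0,1,9):
        p=np.array([.155,.605])*(1-t)+t*np.array([.517,.106]); k=W[(np.hypot(*(W[:,:2]-p).T)<.11)&(W[:,2]<.6)]
        print(n,p.round(2),len(k),k[:,2].max().round(3) if len(k) else None)
E
```

```text
top [0.16 0.6 ] 3354 0.224
top [0.2  0.54] 6230 0.224
top [0.25 0.48] 7730 0.196
top [0.29 0.42] 6769 0.156
top [0.34 0.36] 5107 0.154
top [0.38 0.29] 4721 0.033
top [0.43 0.23] 4675 0.033
top [0.47 0.17] 4690 0.157
top [0.52 0.11] 4661 0.157
side [0.16 0.6 ] 1954 0.269
side [0.2  0.54] 4046 0.269
side [0.25 0.48] 5218 0.266
side [0.29 0.42] 4835 0.155
side [0.34 0.36] 3175 0.152
side [0.38 0.29] 2954 0.029
side [0.43 0.23] 3318 0.029
side [0.47 0.17] 3869 0.158
side [0.52 0.11] 4526 0.158
```

Emit:
{"api": "send_rows", "payload": {"increments": [0,0,0,0,0,4,1,0,0,0,0,0,4,1,0,0,0,0,0,4,1,0,0,0,0,0,4,1,0,0,0,0,0,4,1]}}

```text
time: 0.52
position: [0.1554, 0.6047, 0.3975]
tool_rot: [0.126, 0.992, -0.001, -0.0]
ft_force: [0.4, 1.2, -1.2]
grip_width: 0.0869
grip_force: 0.0
```

Emit:
{"api": "send_rows", "payload": {"increments": [0.0197,0.0028,-0.1161,1.8,-2.5,0,1,0.0197,0.0028,-0.1161,1.8,-2.5,0,1,0.0197,0.0028,-0.1161,1.8,-2.5,0,1,0.0197,0.0028,-0.1161,1.8,-2.5,0,1,0.0197,0.0028,-0.1161,1.8,-2.5,0,1,0.0197,0.0028,-0.1161,1.8,-2.5,0,1,0.0197,0.0028,-0.1161,1.8,-2.5,0,1,0.0197,0.0028,-0.1161,1.8,-2.5,0,1,0.0197,0.0028,-0.1161,1.8,-2.5,0,1,0.0197,0.0028,-0.1161,1.8,-2.5,0,1,0.0197,0.0028,-0.1161,1.8,-2.5,0,1,0.0197,0.0028,-0.1161,1.8,-2.5,0,1,0.0197,0.0028,-0.1161,1.8,-2.5,0,1,0.0197,0.0028,-0.1161,1.8,-2.5,0,1,0.0197,0.0028,-0.1161,1.8,-2.5,0,1,0.0197,0.0028,-0.1161,1.8,-2.5,0,1,0.0197,0.0028,-0.1161,1.8,-2.5,0,1,0.0197,0.0028,-0.1161,1.8,-2.5,0,1,0.0197,0.0028,-0.1161,1.8,-2.5,0,1,0.0197,0.0028,-0.1161,1.8,-2.5,0,1]}}

```text
time: 2.18
position: [0.5159, 0.1038, 0.3956]
tool_rot: [0.952, 0.262, 0.15, -0.041]
ft_force: [0.3, -0.5, 0.1]
grip_width: 0.0868
grip_force: 0.0
```

```bash
python3 g.py .1; python3 -c "
from h import *
o=robot.get_obs();print(o['time'],o['q'].round(3),o['position'],o['ft_force'])"
```

```text
tgt [0.51729175 0.10566913 0.20824413]
turn [ 0.001 -0.001  0.006] cm [  0.14   0.19 -18.74] per row 20 [ 0.     -0.0001  0.0003] [ 0.007  0.009 -0.937]
2.1833 [-0.141  0.063  1.6    0.206  1.239  0.848] [0.51585968 0.10377513 0.39559827] [ 0.28470037 -0.45766932  0.11550039]
```

Emit:
{"api": "send_rows", "payload": {"increments": [0,0,0,0.14,0.19,-3.75,1,0,0,0,0,0,-3.75,1,0,0,0,0,0,-3.75,1,0,0,0,0,0,-3.75,1,0,0,0,0,0,-3.75,1,0,0,0,0,0,0,1]}}

```text
time: 2.68
position: [0.5106, 0.1077, 0.2011]
tool_rot: [0.953, 0.265, 0.142, -0.044]
ft_force: [-2.4, 0.0, -0.5]
grip_width: 0.0871
grip_force: 0.0
```

```bash
python3 g.py 0; python3 - <<'E'
from h import *
o=robot.get_obs();print(o['q'].round(3))
c=cam('wrist'); cv2.imwrite('pics/w1.png',c['image'][...,::-1])
# project estimated axis points
d=np.array([-.5007,-.3026,.811]); E=np.array([.5554,.1287,.1])+.0651*d
for s in(0,.04,.08):
    X=c['R']@(E-s*d)+c['t']; th=np.arctan2(np.hypot(*X[:2]),X[2]); k=X[:2]/np.hypot(*X[:2])*th*c['fx']
    print(s,k+[c['cx'],c['cy']])
E
```

```text
tgt [0.54373881 0.12165251 0.11313848]
turn [-0.    -0.017 -0.001] cm [ 3.32  1.39 -8.8 ] per row 20 [-0.     -0.0009 -0.    ] [ 0.166  0.07  -0.44 ]
[-0.133  0.284  1.907  0.288  0.741  0.702]
0 [286.6954304  223.41609973]
0.04 [286.11276395 194.94219829]
0.08 [285.62192771 172.37159288]
```

View pics/w1.png

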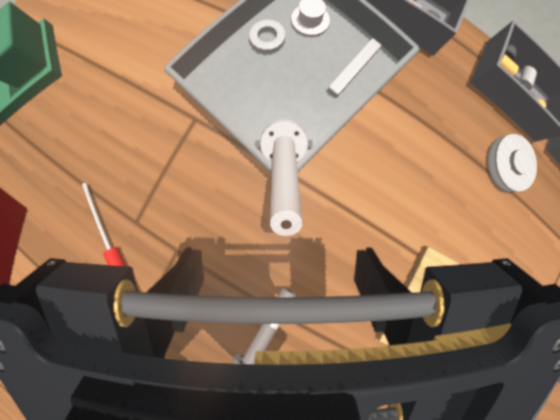

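The wrist view shows the free end at (286,222) with the post running straight up to the flange at (284,143). This matches the projection of my estimate, so I approach.

Emit:
{"api": "send_rows", "payload": {"increments": [0,-0.003,0,0.66,0.28,-1.76,1,0,-0.003,0,0.66,0.28,-1.76,1,0,-0.003,0,0.66,0.28,-1.76,1,0,-0.003,0,0.66,0.28,-1.76,1,0,-0.003,0,0.66,0.28,-1.76,1,0,0,0,0,0,0,1,0,0,0,0,0,0,1], "newtons": 15}}

```text
time: 3.32
position: [0.5515, 0.1214, 0.1221]
tool_rot: [0.95, 0.266, 0.159, -0.039]
ft_force: [1.1, -0.5, 0.8]
grip_width: 0.0872
grip_force: 0.0
```

```bash
python3 g.py 0; python3 -c "
from h import *
o=robot.get_obs();print(o['q'].round(3),o['position'],o['ft_force'])"
```

```text
tgt [0.54373881 0.12165251 0.11313848]
turn [ 0.001  0.017 -0.001] cm [-0.78  0.03 -0.9 ] per row 20 [ 0.0001  0.0009 -0.    ] [-0.039  0.001 -0.045]
[-0.093  0.466  1.919  0.383  0.515  0.62 ] [0.5515338  0.12137265 0.12210948] [ 1.12149114 -0.48874861  0.83564011]
```

Emit:
{"api": "send_rows", "payload": {"increments": [0,0.017,0,-0.78,0,-0.9,1,0,0,0,0,0,0,1]}}

```text
time: 3.48
position: [0.5413, 0.1213, 0.1122]
tool_rot: [0.952, 0.266, 0.149, -0.042]
ft_force: [-0.8, 0.4, -0.1]
grip_width: 0.087
grip_force: 0.0
```

```bash
python3 g.py 0
```

```text
tgt [0.54373881 0.12165251 0.11313848]
turn [ 0.001 -0.003 -0.001] cm [0.24 0.03 0.1 ] per row 20 [ 0.0001 -0.0001 -0.    ] [0.012 0.002 0.005]
```

Emit:
{"api": "send_rows", "payload": {"increments": [0,0,0,0,0,0,0,0,0,0,0,0,0,0,0,0,0,0,0,0,0,0,0,0,0,0,0,0,0,0,0,0,0,0,0,0,0,0,0,0,0,0,0,0,0,0,0,0,0], "newtons": 15}}

```text
time: 4.07
position: [0.5423, 0.1212, 0.1116]
tool_rot: [0.952, 0.265, 0.15, -0.041]
ft_force: [-0.7, -0.9, 0.1]
grip_width: 0.0482
grip_force: 0.0
```

Emit:
{"api": "send_rows", "payload": {"increments": [0,0,0,0,0,0,0,0,0,0,0,0,0,0,0,0,0,0,0,0,0,0,0,0,0,0,0,0,0,0,0,0,0,0,0,0,0,0,0,0,0,0], "newtons": 15}}

```text
time: 4.57
position: [0.5422, 0.1212, 0.1115]
tool_rot: [0.952, 0.265, 0.15, -0.041]
ft_force: [0.2, -1.0, 1.2]
grip_width: 0.0256
grip_force: 15.0
```

Emit:
{"api": "send_rows", "payload": {"increments": [0,0,0,0,0,0,0,0,0,0,0,0,0,0,0,0,0,0,0,0,0], "newtons": 45}}

```text
time: 4.82
position: [0.5423, 0.1212, 0.1115]
tool_rot: [0.952, 0.265, 0.15, -0.041]
ft_force: [0.2, 0.1, -1.0]
grip_width: 0.0247
grip_force: 45.0
```

The pillar is gripped on its diameter. Next is a slow lift straight up.

Emit:
{"api": "send_rows", "payload": {"increments": [0,0,0,0,0,0.3,0,0,0,0,0,0,0.3,0,0,0,0,0,0,0.3,0,0,0,0,0,0,0.3,0], "newtons": 45}}

```text
time: 5.15
position: [0.5419, 0.1212, 0.1235]
tool_rot: [0.952, 0.266, 0.149, -0.042]
ft_force: [0.8, -0.3, -5.2]
grip_width: 0.0246
grip_force: 45.0
```

Emit:
{"api": "send_rows", "payload": {"increments": [0,0,0,0,0,0.5,0,0,0,0,0,0,0.5,0,0,0,0,0,0,0.5,0,0,0,0,0,0,0.5,0]}}

```text
time: 5.48
position: [0.542, 0.1212, 0.1441]
tool_rot: [0.952, 0.265, 0.149, -0.042]
ft_force: [1.0, 0.4, -4.3]
grip_width: 0.0251
grip_force: 45.0
```

Emit:
{"api": "send_rows", "payload": {"increments": [0,0,0,0,0,1,0,0,0,0,0,0,1.5,0,0,0,0,0,0,2,0,0,0,0,0,0,2,0,0,0,0,0,0,2,0,0,0,0,0,0,2,0,0,0,0,0,0,2,0,0,0,0,0,0,2,0,0,0,0,0,0,1.5,0,0,0,0,0,0,0,0,0,0,0,0,0,0,0]}}

```text
time: 6.4
position: [0.5419, 0.1211, 0.3041]
tool_rot: [0.951, 0.266, 0.15, -0.041]
ft_force: [-1.4, -0.1, -3.5]
grip_width: 0.0248
grip_force: 45.0
```

```bash
cat > ax.py <<'E'
from h import *
from scipy.optimize import least_squares
o=robot.get_obs(); R=Ro.from_quat(o['tool_rot']).as_matrix(); z=R[:,2]; G=o['position']-.011*z
def fit(d0,save=None):
    # points near the expected pillar, below the fingertips; tool-frame result
    q=[]
    for n in('top','side'):
        c=cam(n)
        if save: cv2.imwrite(f'pics/{save}_{n}.png',c['image'][...,::-1])
        W=pts(c).reshape(-1,3); w=W-G; s=w@d0; r=np.linalg.norm(w-np.outer(s,d0),axis=1)
        # post part only: 28..100 mm below grasp
        k=W[(s<-.03)&(s>-.105)&(r<.028)]; q.append(k); 
    L=[len(k) for k in q]; q=np.vstack(q); t=np.linalg.svd(np.c_[d0])[0][:,1:]
    def f(x):
        d=d0+t@x[2:]; d/=np.linalg.norm(d); return np.linalg.norm(np.cross(q-(G-.065*d0+t@x[:2]),d),axis=1)-.013
    s=least_squares(f,[0,0,0,0],loss='soft_l1',f_scale=.0015); x=s.x; d=d0+t@x[2:]; d/=np.linalg.norm(d)
    p=G-.065*d0+t@x[:2]
    # flange end
    flo=[]
    for n in('top','side'):
        W=pts(dict(np.load(n+'.npz'))).reshape(-1,3); w=W-p; a=w@d; r=np.linalg.norm(w-np.outer(a,d),axis=1)
        k=a[(r>.016)&(r<.029)&(a<-.01)&(a>-.1)]; flo.append((len(k),np.percentile(k,[2,50,90]).round(4)) if len(k) else 0)
    print('n',L,'axis',d.round(4),'tilt',np.degrees(np.arccos(d[2])).round(2),'pt',p.round(4),'res',np.abs(s.fun).mean().round(4),'flange',flo)
    print('axis in tool',(R.T@d).round(4),'pt in tool from TCP',(R.T@(p-o['position'])).round(4))
    return d,p
E
python3 - <<'E'
from ax import *
print(o['position'],o['q'].round(2),o['ft_force'].round(1))
d,p=fit(np.array([-.5007,-.3026,.811]),'l')
E
```

```text
[0.54185665 0.12108475 0.3041241 ] [-0.09  0.19  1.7   0.22  1.01  0.84] [-1.4 -0.1 -3.5]
n [1, 270] axis [-0.4744 -0.291   0.8308] tilt 33.82 pt [0.57   0.1385 0.2607] res 0.0007 flange [(107, array([-0.0582, -0.0502, -0.0475])), (252, array([-0.0612, -0.0516, -0.0495]))]
axis in tool [-0.2746  0.0045 -0.9616] pt in tool from TCP [ 0.0182 -0.0004  0.0514]
```

View pics/l_side.png

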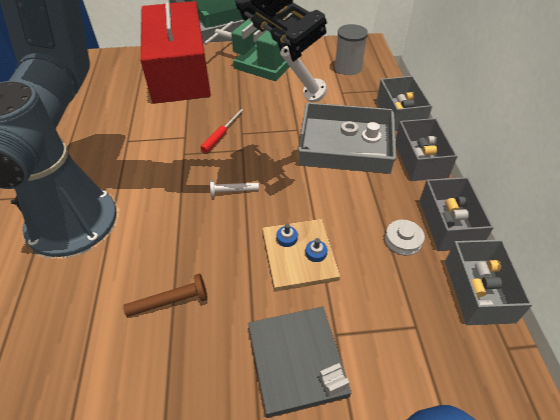

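The side view shows the pillar hanging in the jaws, flange at (315,90), clear of the tray. Next I bring it upright while moving it over the plate.

```bash
python3 - <<'E'
from ax import *
d=np.array([-.4744,-.291,.8308]); p=np.array([.57,.1385,.2607])
ax=np.cross(d,[0,0,1]); r=ax/np.linalg.norm(ax)*np.arccos(d[2]); Q=Ro.from_rotvec(r)
t=np.array([.4922,-.3906,.03+.061+.06])-Q.apply(p-o['position'])
print(r, t, (t-o['position'])*100)
E
```

```text
[-0.30862774  0.50313745  0.        ] [ 0.4872442  -0.39284796  0.20428678] [ -5.32981198 -51.40703897  -9.76785158]
```

Emit:
{"api": "send_rows", "payload": {"increments": [-0.0206,0.0335,0,-0.27,-1,0,0,-0.0206,0.0335,0,-0.27,-2,0,0,-0.0206,0.0335,0,-0.27,-3,0,0,-0.0206,0.0335,0,-0.27,-3,0,0,-0.0206,0.0335,0,-0.27,-3,0,0,-0.0206,0.0335,0,-0.27,-3,0,0,-0.0206,0.0335,0,-0.27,-3,0,0,-0.0206,0.0335,0,-0.27,-3,0,0,-0.0206,0.0335,0,-0.27,-3,0,0,-0.0206,0.0335,0,-0.27,-3,0,0,-0.0206,0.0335,0,-0.27,-3,0,0,-0.0206,0.0335,0,-0.27,-3,0,0,-0.0206,0.0335,0,-0.27,-3,0,0,-0.0206,0.0335,0,-0.27,-3,0,0,-0.0206,0.0335,0,-0.27,-3,0,0,0,0,0,-0.27,-3,0,0,0,0,0,-0.27,-3,0,0,0,0,0,-0.27,-2,0,0,0,0,0,-0.27,-1,0,0,0,0,0,-0.2,-1.4,0,0]}}

```text
time: 8.17
position: [0.4884, -0.4022, 0.3014]
tool_rot: [0.954, 0.267, -0.133, 0.037]
ft_force: [-0.2, 0.6, -3.7]
grip_width: 0.0244
grip_force: 45.0
```

Emit:
{"api": "send_rows", "payload": {"increments": [0,0,0,0,0,-1,0,0,0,0,0,0,-2,0,0,0,0,0,0,-2,0,0,0,0,0,0,-1,0,0,0,0,0,0,0,0,0,0,0,0,0,0,0]}}

```text
time: 8.67
position: [0.489, -0.4017, 0.2428]
tool_rot: [0.954, 0.267, -0.133, 0.039]
ft_force: [0.2, -0.8, -2.8]
grip_width: 0.0252
grip_force: 45.0
```

```bash
python3 - <<'E'
from ax import *
print(o['position'],o['q'].round(2),o['ft_force'].round(1))
d,p=fit(np.array([0,0,1.]),'u')
E
```

```text
[ 0.48898019 -0.4017126   0.24280481] [-0.72  0.56  1.28 -0.27  1.4   0.36] [ 0.2 -0.8 -2.8]
n [0, 354] axis [-0.0296 -0.0175  0.9994] tilt 1.97 pt [ 0.4961 -0.3986  0.1884] res 0.0003 flange [0, (556, array([-0.0579, -0.048 , -0.0464]))]
axis in tool [-0.3079  0.0021 -0.9514] pt in tool from TCP [0.0224 0.0009 0.0502]
```

View pics/u_side.png

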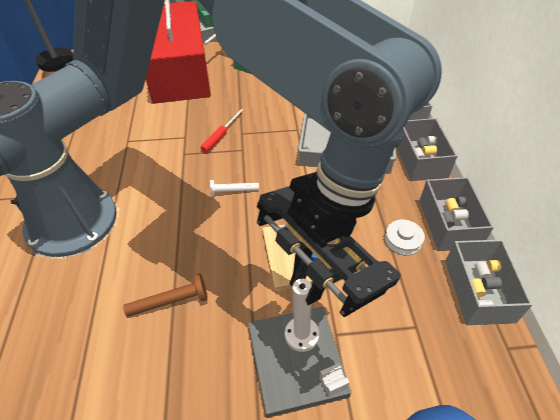

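The side view shows the pillar nearly upright over the plate, flange at (302,335) and clear of the V-block at (334,378). The residual tilt is 2°, so I correct that while lowering.

Emit:
{"api": "send_rows", "payload": {"increments": [-0.0058,0.0099,0,-0.08,0.3,-1,0,-0.0058,0.0099,0,-0.08,0.3,-1.5,0,-0.0059,0.0098,0,-0.07,0.3,-2,0,0,0,0,0,0,-2,0,0,0,0,0,0,-1,0,0,0,0,0,0,-0.5,0,0,0,0,0,0,0,0,0,0,0,0,0,0,0]}}

```text
time: 9.43
position: [0.4872, -0.3945, 0.1643]
tool_rot: [0.951, 0.266, -0.149, 0.045]
ft_force: [0.6, -0.2, -3.7]
grip_width: 0.025
grip_force: 45.0
```

```bash
python3 - <<'E'
from ax import *
print(o['position'],o['ft_force'].round(1))
d,p=fit(np.array([0,0,1.]),'v')
print('foot',p-.06*d)
E
```

```text
[ 0.48719471 -0.39447567  0.16434999] [ 0.6 -0.2 -3.7]
n [0, 286] axis [-0.0063  0.0019  1.    ] tilt 0.38 pt [ 0.4925 -0.3918  0.1098] res 0.0004 flange [(10, array([-0.0534, -0.0499, -0.0481])), (629, array([-0.0816, -0.0495, -0.0473]))]
axis in tool [-0.3115  0.001  -0.9502] pt in tool from TCP [0.0224 0.0001 0.0501]
foot [ 0.4928783  -0.39187175  0.04981884]
```

Emit:
{"api": "send_rows", "payload": {"increments": [0,0.004,0,0,0.1,-0.6,0,0,0,0,0,0,-0.5,0,0,0,0,0,0,-0.3,0,0,0,0,0,0,-0.1,0,0,0,0,0,0,0,0,0,0,0,0,0,0,0]}}

```text
time: 10.03
position: [0.4866, -0.3929, 0.1484]
tool_rot: [0.951, 0.266, -0.151, 0.043]
ft_force: [-0.3, -0.7, -4.0]
grip_width: 0.0251
grip_force: 45.0
```

Emit:
{"api": "send_rows", "payload": {"increments": [0,0,0,0,0,-0.1,0,0,0,0,0,0,-0.1,0,0,0,0,0,0,0,0], "newtons": 15}}

```text
time: 10.28
position: [0.4866, -0.3928, 0.1465]
tool_rot: [0.951, 0.266, -0.151, 0.043]
ft_force: [0.5, 0.7, -5.0]
grip_width: 0.0258
grip_force: 15.0
```

Emit:
{"api": "send_rows", "payload": {"increments": [0,0,0,0,0,-0.1,0,0,0,0,0,0,0,0]}}

```text
time: 10.45
position: [0.4866, -0.3931, 0.146]
tool_rot: [0.951, 0.266, -0.151, 0.044]
ft_force: [-0.7, 0.5, -1.9]
grip_width: 0.0256
grip_force: 15.0
```

Emit:
{"api": "send_rows", "payload": {"increments": [0,0,0,0,0,-0.05,0,0,0,0,0,0,0,0]}}

```text
time: 10.62
position: [0.4867, -0.3931, 0.146]
tool_rot: [0.951, 0.266, -0.151, 0.044]
ft_force: [-0.7, 0.3, 2.0]
grip_width: 0.0255
grip_force: 15.0
```

Emit:
{"api": "send_rows", "payload": {"increments": [0,0,0,0,0,-0.05,0,0,0,0,0,0,0,0]}}

```text
time: 10.78
position: [0.4867, -0.3932, 0.1459]
tool_rot: [0.951, 0.266, -0.151, 0.044]
ft_force: [-1.3, 1.6, 4.9]
grip_width: 0.025
grip_force: 15.0
```

```bash
python3 - <<'E'
from ax import *
d,p=fit(np.array([0,0,1.]),'c'); print('foot',p-.06*d)
E
```

```text
n [0, 267] axis [ 0.0013 -0.0015  1.    ] tilt 0.11 pt [ 0.4915 -0.39    0.0914] res 0.0004 flange [(11, array([-0.0526, -0.0499, -0.0474])), (488, array([-0.0621, -0.0494, -0.0475]))]
axis in tool [-0.3111  0.0052 -0.9503] pt in tool from TCP [ 0.0225 -0.0004  0.05  ]
foot [ 0.49139182 -0.38993861  0.03135877]
```

The pillar is seated, upright to 0.1° and within 1 mm of the middle. I release it and back off along the tool axis.

Emit:
{"api": "send_rows", "payload": {"increments": [0,0,0,0,0,0.03,0.32,0,0,0,0,0,0,0.35,0,0,0,0,0,0,0.4,0,0,0,0,0,0,0.5,0,0,0,0,0,0,0.6,0,0,0,0,0,0,0.8,0,0,0,0,0,0,0.8,0,0,0,0,0,0,0.8,0,0,0,0,0,0,0.8,0,0,0,0,0,0,0.8,0,0,0,0,0,0,0.8]}}

```text
time: 11.8
position: [0.4867, -0.3928, 0.1448]
tool_rot: [0.951, 0.266, -0.151, 0.043]
ft_force: [0.1, 0.0, 1.2]
grip_width: 0.069
grip_force: 0.0
```

```bash
python3 - <<'E'
from ax import *
print(o['grip_width'],o['ft_force'],'back 14cm',(-z*14).round(2))
d,p=fit(np.array([0,0,1.]))
E
```

```text
0.06903785433958655 [1.44150744e-01 4.14503229e-04 1.18268104e+00] back 14cm [ 3.71  2.28 13.31]
n [0, 268] axis [-0.0022 -0.0029  1.    ] tilt 0.21 pt [ 0.4913 -0.3899  0.0903] res 0.0003 flange [(11, array([-0.0503, -0.0468, -0.0441])), (488, array([-0.0612, -0.0486, -0.0464]))]
axis in tool [-0.314   0.0034 -0.9494] pt in tool from TCP [ 0.0222 -0.0002  0.0501]
```

Emit:
{"api": "send_rows", "payload": {"increments": [0,0,0,0.26,0.16,0.95,0.8,0,0,0,0.26,0.16,0.95,0.8,0,0,0,0.53,0.33,1.9,0.8,0,0,0,0.53,0.33,1.9,0.8,0,0,0,0.53,0.33,1.9,0.8,0,0,0,0.53,0.33,1.9,0.8,0,0,0,0.53,0.33,1.9,0.8,0,0,0,0.53,0.33,1.9,0.8,0,0,0,0,0,0,0.8,0,0,0,0,0,0,0.8]}}

```text
time: 12.73
position: [0.5247, -0.37, 0.2798]
tool_rot: [0.951, 0.266, -0.15, 0.045]
ft_force: [-0.8, 1.0, -1.3]
grip_width: 0.0699
grip_force: 0.0
```

```bash
python3 - <<'E'
from h import *
c=cam('side'); cv2.imwrite('pics/end.png',c['image'][...,::-1]); W=pts(c)
reg=W[240:420,240:360].reshape(-1,3); k=reg[(reg[:,2]>.08)&(reg[:,2]<.195)&(np.hypot(reg[:,0]-.491,reg[:,1]+.39)<.03)]
print(len(k),k.max(0),k.min(0)); v=reg[(reg[:,2]>.055)&(reg[:,2]<.07)&(np.hypot(reg[:,0]-.548,reg[:,1]+.446)<.04)];print('vb',v.mean(0))
E
```

```text
653 [ 0.50395133 -0.37870991  0.1927505 ] [ 0.47813552 -0.40404029  0.08011675]
vb [ 0.54845518 -0.44691216  0.06112915]
```

View pics/end.png

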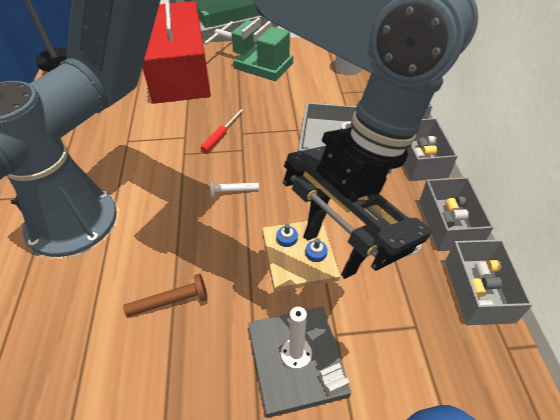

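The pillar stands upright in the middle of the plate, flange at (297,352). The V-block at (334,378) has not moved, and the gripper is clear.

```bash
python3 -c "
from rig import robot
print(robot.hand_in())"
```

```text
the job is handed in; nothing more can be done
None
```

The pillar is out of the tray and standing upright on its flange about 1 mm from the measured middle of the surface plate, released, with the V-block unmoved; I handed the job in at about 12.8 s.

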